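Clear the glass out of the cutlery tray and push the tray home

TASK

The cutlery tray under the little counter shelf will not close because somebody left a glass cup standing in it. Lift the cup out, keeping it upright, and set it down without dropping it on the round cork mat; then push the tray fully home under the shelf. Leave the rice bowl where it stands.

Things in the scene. Friction and masses are not known exactly. Their poses are not given: they have to be found in the camera images.
- cup_mid (a point): Centre (half-way up, on the axis) of the empty clear glass cup: round, 95 mm tall, 68 mm across the rim outside and a little less towards the foot, wall 4 mm, about 0.2 kg. It stands in the left or right compartment of the open tray, its foot 12 mm and its rim 107 mm above the counter, too tall to pass under the shelf. z is its axis.
- mat: Round cork mat, 150 mm across and 6 mm thick, fixed flat on the counter to the left or right of the tray. Origin at the centre of its underside, on the counter. The cup is to stand on its middle.
- tray_front (a point): Centre of the outer face of the white cutlery tray's front panel, 30 mm above the counter. x points square into the panel, the way the tray goes home; y along it, z up. Panel: no handle, 272 mm wide, 12 mm thick, from 4 to 56 mm above the counter; push on this face. Tray 270 x 260 mm; wall and divider tops 42 mm above the counter. A flat spatula in its other half, under 15 mm thick, stays.
- tray (a joint): How far the tray is pulled out, m: 0 is fully home (hard stop, panel against the shelf's front edge), 0.13 to 0.16 at the start; about 2 N of friction, stays where left. It slides under a wooden shelf 310 mm wide, 290 deep, its board from 62 to 80 mm above the counter. A 186 mm tall pump bottle stands on the shelf's back half.
- bowl: White ceramic rice bowl, a bystander on the counter on the side of the tray away from the mat: 116 mm across the rim, 55 mm tall, loose. Origin at the centre of its underside.
Things that resemble listed ones, but are neither listed nor needed, are in the scene too. There is more than one size of the part that bears cup_mid; the job needs the largest.

How it is judged:
By the outcome, as a careful person would: the job done as asked, in the order asked, and still so for the second after the job is handed in, with the robot touching nothing.
It also fails if it takes over 67 s, if anything falls off the work surface, if the arm or the gripper's body presses on something with over 40 N, if the wrist force passes 120 N, or if a joint passes its speed limit or range.

ROBOT

A 6-joint arm with a two-finger parallel gripper is mounted at the origin on the work surface. World frame = base frame: x ahead of the robot, y to its left, z up, the work surface at z = 0. Lengths are in m, angles in rad, forces in N, time in s.
With the tool pointing down it reaches from about 0.35 to 0.775 m from the base axis. Payload 7.3 kg.
Tool frame: the origin (TCP) lies between the finger pads; the fingertips stand tcp_to_tips ahead of it and the grasp point (between the pads) lies 6 mm ahead of it (tcp_to_tips is the distance from the TCP to the fingertips, in m); x points along the fingers, z is the direction in which the jaws open and shut, and the axes are right-handed (so a half turn about x gives the same grasp; the last joint's range is limited). The gripper opens to 92 mm and grips with 3 to 60 N. Pads are 19 mm wide; open, the fingers measure 130 mm over their backs; the gripper's body (75 mm by 190 mm) begins 47 mm behind the grasp point.
Start: joints at [1.04, 0.342, 1.524, -0, 1.275, -0.146], TCP at [0.197, 0.487, 0.252] pointing down, gripper open.
Joint ranges: [-2.53, 2.53], [-0.77, 2.02], [0.04, 2.7], [-1, 4.14], [0.28, 2.66], [-3.11, 3.11]. Speed limits (rad/s): [2.57, 2.57, 3.14, 3.14, 3.14, 3.14].

INTERFACE

Orientations are given as a unit quaternion [w, x, y, z].
In Python, from rig import read_state, read_camera, close_job, tcp_to_tips gives the robot as it stands.
- The arm moves only by the tool apply_moves, never from a script. Its argument "deltas" is a list of rows, each an object with "hand": the finger opening in m, from 0 to 0.0918; "offset": the shift along the tool's x, y, z in m, a list of three; "dr": the turn, a rotation vector about the tool's x, y, z in rad, a list of three. A call has 1 to 5 rows; each row shifts and turns the commanded pose from where the row before left it, along the tool's axes as they then stand; what a row does not reach is not made up. A row lasts 1/8 s, in which the tool goes at most 62.5 mm and 10.7 degrees, less where a joint would pass 70% of its speed; a pose out of reach is approached as far as the arm can. A call is refused whole if a number of a shift passes 0.0625 or a number of a turn 0.188, either way. A call with a gripper value outside its range is refused whole. The fingers move at their own pace and stop on an object; "newtons" is the grip in N (left out, the last holds). Time passes only in rows, so rows that do not move let the fingers close. It gives the time, the measured TCP pose, the force and the opening at its end, in the units of the state.
- read_state(): the state, without advancing time (a new reading comes with each control period).
- read_camera(name): name is "scene" or "top"; returns a dict with "frame" (400x640x3 uint8, red, green, blue), "mtx" (3x3 intrinsics, pixels), "cam_to_world" (4x4, takes a point from camera to world coordinates). Camera axes: x right, y down, z forward; pixel columns grow to the right and rows downward; lengths in m; the calibration is good to about 2 mm. A picture is of the moment at which its call begins. There is no depth.
- close_job(): hands the job in, once; it reports no verdict.
The state is a dict: "t": time; "joint_pos": joint angles; "joint_vel": joint speeds; "joint_efforts": joint torques, N m; "tool_pos": TCP position; "tcp_rot": TCP orientation; "force": force on the tool from outside, world axes, zero at the start; "ft_torque": the same for the moment, N m; "gripper_width": finger opening in m.
Only numpy, scipy, OpenCV 4.12 (cv2) and the standard library are available. Lean on these libraries where they do the work, as an engineer would, in place of code of your own. Each camera call takes 0.05 s, during which the arm holds its last target.

## Working session

There is one attempt and no reset: what is moved stays moved. The work goes in short steps, Python scripts to look and compute and a tool call to move; the robot and the scene stay as the last step left them, time stands still between calls to the robot, and variables do not carry over. Pictures are saved under pics/ and viewed, and the job is handed in when it is done.

Besides the shell and the picture viewer there is one more tool, called as a command line: name --argument value ..., lists and objects as JSON in quotes. apply_moves: Moves the arm, as the interface text tells. Its arguments: {"type":"object","properties":{"deltas":{"type":"array"},"newtons":{"type":"number"}},"required":["deltas"]}

```bash
ls; mkdir -p pics
python3 - <<'E'
from rig import *
import cv2,json
print(tcp_to_tips); s=read_state()
for k,v in s.items(): print(k,v)
for n in("scene","top"):
    d=read_camera(n); cv2.imwrite(f"pics/{n}0.png",d["frame"][:,:,::-1]); print(n,d["mtx"],d["cam_to_world"])
E
```

```text
pics
0.025
t 0.0
joint_pos [ 1.04006279e+00  3.42760409e-01  1.52505061e+00 -1.96797934e-05
  1.27540742e+00 -1.45998249e-01]
joint_vel [-0.00020628 -0.00147135 -0.0013768  -0.00101987 -0.00010709 -0.00072904]
joint_efforts [-2.85926275e-03 -4.31247926e+01 -2.44216686e+01  7.15565588e-02
  5.60635119e-02 -8.05977766e-05]
tool_pos [0.19682566 0.486291   0.25101366]
tcp_rot [ 0.58585209 -0.3954415   0.58688298  0.39493254]
force [ 0.27701417 -0.81557219 -0.23317561]
ft_torque [-0.02604443  0.04861468  0.01091768]
gripper_width 0.09165596670963051
scene [[394.81225216   0.         307.61898596]
 [  0.         394.81225216 199.94096559]
 [  0.           0.           1.        ]] [[ 0.32357675  0.6146875  -0.7193451   1.04562161]
 [ 0.94607308 -0.22272449  0.23524355 -0.17613978]
 [-0.0156145  -0.75667238 -0.65360776  0.58310348]
 [ 0.          0.          0.          1.        ]]
top [[377.44959009   0.         322.52043264]
 [  0.         377.44959009 202.02235798]
 [  0.           0.           1.        ]] [[-0.01497431 -0.98992598  0.14079181  0.3602725 ]
 [-0.99975223  0.01250383 -0.01841533  0.00904942]
 [ 0.01646937 -0.14103268 -0.98986794  1.0050081 ]
 [ 0.          0.          0.          1.        ]]
```

View pics/scene0.png

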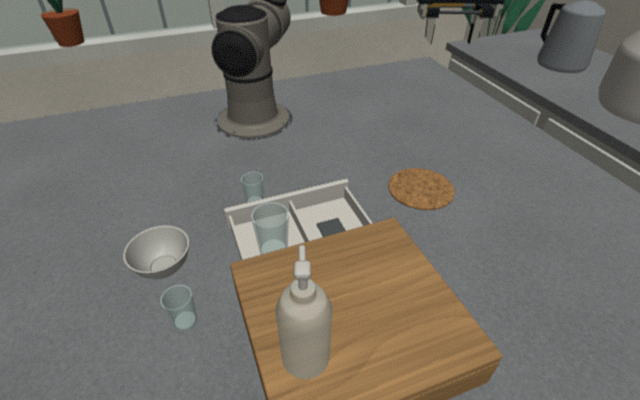

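View pics/top0.png

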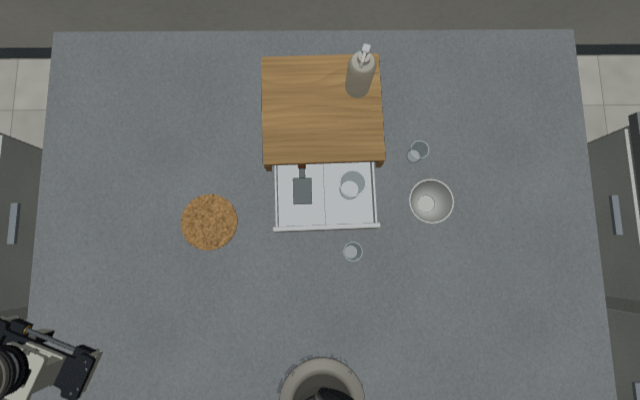

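The arm (dark, bottom left) is clear of the scene. The cup is in the right compartment, at top-view pixel (352,186). The mat is at (209,221) and the bowl at (431,201). Smaller decoy glasses stand at (353,252), in front of the panel, and at (417,152). Next I enlarge the views to measure.

```bash
cat > h.py <<'E'
import numpy as np,cv2
from rig import *
def ray(d,u,v):
    K=d["mtx"];T=d["cam_to_world"];r=T[:3,:3]@np.linalg.solve(K,[u,v,1.]);return T[:3,3],r
def onz(d,u,v,z):
    o,r=ray(d,u,v);return o+r*(z-o[2])/r[2]
def proj(d,p):
    T=d["cam_to_world"];c=T[:3,:3].T@(np.array(p)-T[:3,3]);q=d["mtx"]@c;return q[:2]/q[2]
E
python3 - <<'E'
from h import *
a=cv2.imread("pics/top0.png")[130:270,250:460]; cv2.imwrite("pics/topc.png",cv2.resize(a,None,fx=3.8,fy=3.8,interpolation=cv2.INTER_CUBIC))
a=cv2.imread("pics/scene0.png")[160:290,210:390]; cv2.imwrite("pics/scenec.png",cv2.resize(a,None,fx=4.4,fy=4.4,interpolation=cv2.INTER_CUBIC))
E
```

```text
(no output)
```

View pics/topc.png

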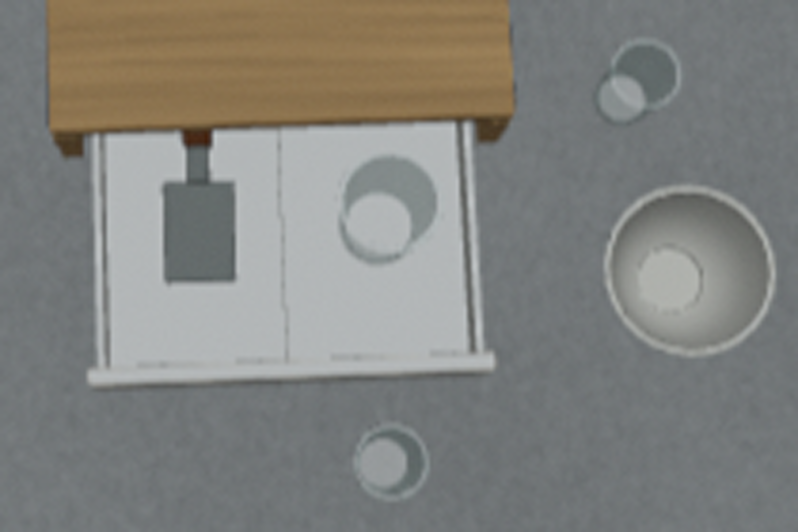

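View pics/scenec.png

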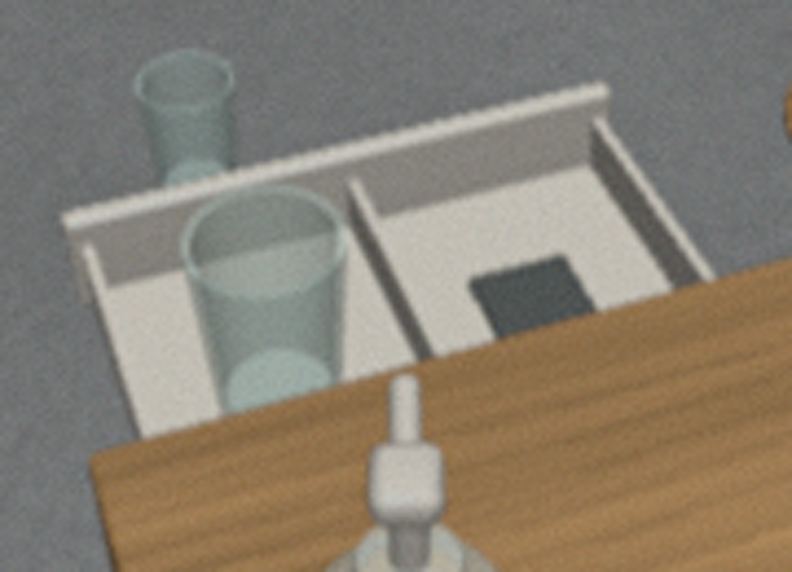

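Run:
```python
from h import *
np.set_printoptions(precision=4,suppress=True)
t=read_camera("top");s=read_camera("scene")
f=lambda x,y:(250+(x+.5)/3.8-.5,130+(y+.5)/3.8-.5)
g=lambda x,y:(210+(x+.5)/4.4-.5,160+(y+.5)/4.4-.5)
print("cup rim top",onz(t,*f(390,204),.107),"foot",onz(t,*f(377,225),.016))
print("cup rim scene",onz(s,*g(264,243),.107),"foot",onz(s,*g(279,388),.016))
print("rim w scene",onz(s,*g(181,243),.107),onz(s,*g(347,243),.107))
for n,p in dict(pl=(88,384),pr=(495,369),plu=(88,372),pru=(495,357)).items(): print(n,onz(t,*f(*p),.056))
print("scene panel outer top",onz(s,*g(64,214),.056),onz(s,*g(604,86),.056))
print("shelf front",onz(t,*f(50,130),.08),onz(t,*f(512,116),.08))
print("divider",onz(t,*f(280,128),.042),onz(t,*f(287,362),.042))
print("rwall",onz(t,*f(470,122),.042),onz(t,*f(480,356),.042))
hsv=cv2.cvtColor(t["frame"],cv2.COLOR_RGB2HSV)
for d,z in((t,.006),(s,.006)):
    hsv=cv2.cvtColor(d["frame"],cv2.COLOR_RGB2HSV);m=cv2.inRange(hsv,(5,110,60),(22,255,255))
    m=cv2.morphologyEx(m,cv2.MORPH_CLOSE,np.ones((5,5)))
    for c in cv2.findContours(m,0,2)[0]:
        if 300<cv2.contourArea(c)<4000:
            e=cv2.fitEllipse(c); print("orange",e,onz(d,*e[0],z))
print("small",onz(t,*f(391,461),.06),onz(s,*g(186,80),.06), "bowl",onz(t,*f(690,270),.055))
print("small foot",onz(t,*f(381,463),.004), "small2",onz(t,*f(647,74),.06),onz(t,*f(620,99),.004))
```

```text
cup rim top [ 0.5329 -0.0804  0.107 ] foot [ 0.5355 -0.08    0.016 ]
cup rim scene [ 0.5369 -0.0812  0.107 ] foot [ 0.5325 -0.0806  0.016 ]
rim w scene [ 0.5255 -0.1127  0.107 ] [ 0.5483 -0.0497  0.107 ]
pl [0.4242 0.1172 0.056 ]
pr [ 0.4305 -0.1524  0.056 ]
plu [0.4322 0.1172 0.056 ]
pru [ 0.4384 -0.1527  0.056 ]
scene panel outer top [ 0.4326 -0.152   0.056 ] [0.4293 0.116  0.056 ]
shelf front [0.5903 0.14   0.08  ] [ 0.5965 -0.1658  0.08  ]
divider [ 0.5995 -0.0125  0.042 ] [ 0.4381 -0.0147  0.042 ]
rwall [ 0.6023 -0.1437  0.042 ] [ 0.4404 -0.145   0.042 ]
orange ((208.55361938476562, 221.8193359375), (53.13508987426758, 55.76493453979492), 61.36953353881836) [0.4534 0.2922 0.006 ]
orange ((420.98992919921875, 188.6179656982422), (38.88022232055664, 65.17742919921875), 100.40099334716797) [0.4616 0.2893 0.006 ]
orange ((63.270694732666016, 25.538570404052734), (30.579439163208008, 44.239227294921875), 140.55226135253906) [-1.174  -0.6455  0.006 ]
orange ((333.29833984375, 2.801840305328369), (26.235227584838867, 26.79714584350586), 57.90218734741211) [-1.0502  0.6745  0.006 ]
small [ 0.3709 -0.0813  0.06  ] [ 0.3588 -0.0781  0.06  ] bowl [ 0.4953 -0.2865  0.055 ]
small foot [ 0.3702 -0.0797  0.004 ] small2 [ 0.63  -0.263  0.06 ] [ 0.6277 -0.2587  0.004 ]
```

```bash
cat >> h.py <<'E'
from scipy.spatial.transform import Rotation as Ro
def RT(s): 
    q=s["tcp_rot"];return Ro.from_quat([q[1],q[2],q[3],q[0]])
def rep(target=None,yaw=None):
    "world target for TCP; yaw = world angle of +y-ish jaw axis"
    s=read_state();R=RT(s);M=R.as_matrix();np.set_printoptions(precision=4,suppress=True)
    print("t",s["t"],"p",s["tool_pos"],"w",s["gripper_width"],"F",s["force"],"j",s["joint_pos"]);print("axes cols\n",M)
    if yaw is not None:
        for sg in(1,-1):
            z=sg*np.array([-np.sin(yaw),np.cos(yaw),0]);x=np.array([0,0,-1.]);G=np.c_[x,np.cross(z,x),z]
            print("rotvec tool",(R.inv()*Ro.from_matrix(G)).as_rotvec())
            if target is not None: print(" then offset in new frame",G.T@(np.array(target)-s["tool_pos"]))
    if target is not None: print("offset now",M.T@(np.array(target)-s["tool_pos"]))
E
python3 - <<'E'
from h import *
rep([.534,-.081,.25],.018)
t=read_camera("top");s=read_camera("scene")
for n,d,b in(("t",t,(170,180,80,80)),("s",s,(380,155,85,65))):
    x,y,w,h=b;cv2.imwrite(f"pics/mat{n}.png",cv2.resize(d["frame"][y:y+h,x:x+w,::-1],None,fx=7,fy=7))
def out(d,c,z):
    a=np.linspace(0,2*np.pi,60);return [proj(d,[c[0]+.075*np.cos(i),c[1]+.075*np.sin(i),z]) for i in a]
for d in(t,s):
    lab=d["frame"].astype(int);m=((lab[...,0]-lab[...,2])>18).astype(np.uint8)
    m=cv2.morphologyEx(m,cv2.MORPH_CLOSE,np.ones((7,7)))
    for c in cv2.findContours(m,0,2)[0]:
        if 1000<cv2.contourArea(c)<4000:
            P=np.array([onz(d,*p[0],.006)[:2] for p in c],np.float32); e=cv2.minEnclosingCircle(P); print(e, P.min(0),P.max(0))
E
```

```text
t 0.2 p [0.1969 0.4864 0.2513] w 0.0921007212284155 F [ 0.2356 -0.3802  0.0195] j [ 1.04    0.3424  1.5246  0.      1.2754 -0.146 ]
axes cols
 [[-0.0005 -0.9269  0.3754]
 [-0.0008  0.3754  0.9269]
 [-1.      0.0002 -0.0009]]
rotvec tool [-0.4028 -0.0008 -0.0003]
 then offset in new frame [ 0.0013 -0.3268 -0.5734]
rotvec tool [ 2.7388 -0.0005  0.0012]
 then offset in new frame [0.0013 0.3268 0.5734]
offset now [ 0.0016 -0.5254 -0.3994]
((0.45411473512649536, 0.2925029397010803), 0.07525090128183365) [0.3794 0.2174] [0.528  0.3673]
((0.45709428191185, 0.291790246963501), 0.0778452530503273) [0.3802 0.2158] [0.5341 0.3678]
((-1.1788290739059448, -0.6372496485710144), 0.3264363408088684) [-1.5019 -0.7824] [-0.8581 -0.5381]
```

View pics/matt.png

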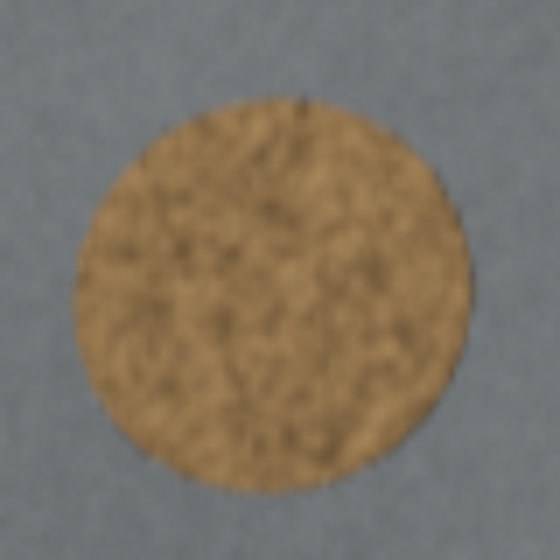

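The mat centre is (0.4545, 0.292) and its radius comes out at 75 mm, which agrees with the 150 mm given. The cup is at (0.534, -0.081) and the two views agree to 4 mm. I turn the jaws along y and go there.

apply_moves --deltas '[{"hand": 0.0918,"offset": [0,0,0],"dr": [-0.135,0,0]},{"hand": 0.0918,"offset": [0,0,0],"dr": [-0.135,0,0]},{"hand": 0.0918,"offset": [0,0,0],"dr": [-0.133,0,0]},{"hand": 0.0918,"offset": [0,-0.027,-0.048],"dr": [0,0,0]},{"hand": 0.0918,"offset": [0,-0.027,-0.048],"dr": [0,0,0]}]' --newtons 15

```text
t: 0.92
tool_pos: [0.2531, 0.3907, 0.2515]
tcp_rot: [-0.495, 0.505, -0.495, -0.505]
force: [0.8, 0.4, 0.6]
gripper_width: 0.092
```

apply_moves --deltas '[{"hand": 0.0918,"offset": [0,-0.027,-0.048],"dr": [0,0,0]},{"hand": 0.0918,"offset": [0,-0.027,-0.048],"dr": [0,0,0]},{"hand": 0.0918,"offset": [0,-0.027,-0.048],"dr": [0,0,0]},{"hand": 0.0918,"offset": [0,-0.027,-0.048],"dr": [0,0,0]},{"hand": 0.0918,"offset": [0,-0.027,-0.048],"dr": [0,0,0]}]'

```text
t: 1.55
tool_pos: [0.3928, 0.1525, 0.2519]
tcp_rot: [-0.496, 0.505, -0.495, -0.504]
force: [0.8, 1.2, 0.3]
gripper_width: 0.0918
```

apply_moves --deltas '[{"hand": 0.0918,"offset": [0,-0.027,-0.048],"dr": [0,0,0]},{"hand": 0.0918,"offset": [0,-0.027,-0.048],"dr": [0,0,0]},{"hand": 0.0918,"offset": [0,-0.027,-0.048],"dr": [0,0,0]},{"hand": 0.0918,"offset": [0,-0.027,-0.048],"dr": [0,0,0]},{"hand": 0.0918,"offset": [0,-0.02,-0.04],"dr": [0,0,0]}]'

```text
t: 2.17
tool_pos: [0.5252, -0.0776, 0.2516]
tcp_rot: [-0.496, 0.504, -0.496, -0.504]
force: [0.6, -0.5, -0.1]
gripper_width: 0.0916
```

Run:
```python
from h import *
rep([.534,-.081,.084],.018)
t=read_camera("top");cv2.imwrite("pics/top1.png",t["frame"][:,:,::-1])
t=read_camera("scene");cv2.imwrite("pics/scene1.png",t["frame"][:,:,::-1])
```

```text
t 2.175 p [ 0.5252 -0.0776  0.2516] w 0.09163610845673273 F [ 0.5629 -0.508  -0.096 ] j [-0.2911  0.3527  1.5085  0.0001  1.2801 -1.8792]
axes cols
 [[ 0.0003 -0.9999 -0.0173]
 [ 0.     -0.0173  0.9999]
 [-1.     -0.0003  0.    ]]
rotvec tool [-0.0007  0.      0.0003]
 then offset in new frame [ 0.1676 -0.0088 -0.0036]
rotvec tool [ 3.1409  0.0004 -0.    ]
 then offset in new frame [0.1676 0.0088 0.0036]
offset now [ 0.1676 -0.0087 -0.0036]
```

View pics/scene1.png

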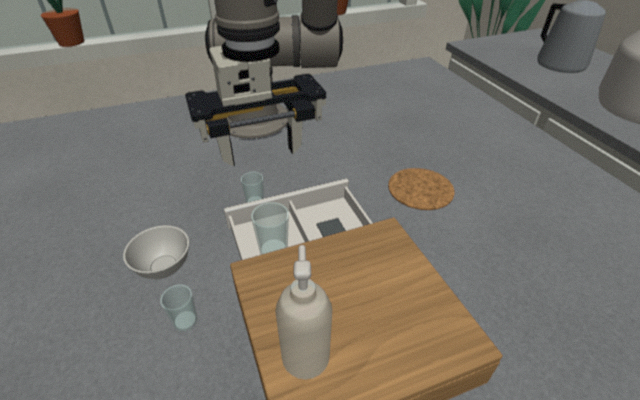

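The scene picture shows the open fingers straddling the cup's line (about pixel 225–295, row 155). The path down is clear.

apply_moves --deltas '[{"hand": 0.0918,"offset": [0.02,-0.009,-0.0035],"dr": [0,0,0]},{"hand": 0.0918,"offset": [0.04,0,0],"dr": [0,0,0]},{"hand": 0.0918,"offset": [0.03,0,0],"dr": [0,0,0]},{"hand": 0.0918,"offset": [0.01,0,0],"dr": [0,0,0]},{"hand": 0.0918,"offset": [0,0,0],"dr": [0,0,0]}]'

```text
t: 2.9
tool_pos: [0.5333, -0.0784, 0.1518]
tcp_rot: [0.495, -0.504, 0.495, 0.505]
force: [0.5, 0.4, -0.5]
gripper_width: 0.0918
```

Run:
```python
from h import *
rep([.534,-.081,.084],.018)
t=read_camera("top");a=t["frame"][100:260,240:440,::-1];cv2.imwrite("pics/top2.png",cv2.resize(a,None,fx=3,fy=3))
t=read_camera("scene");a=t["frame"][100:300,180:400,::-1];cv2.imwrite("pics/scene2.png",cv2.resize(a,None,fx=3,fy=3,interpolation=cv2.INTER_CUBIC))
```

```text
t 2.9 p [ 0.5333 -0.0784  0.1518] w 0.09177721089113301 F [ 0.4884  0.3819 -0.4828] j [-0.2883  0.4675  1.6263  0.0002  1.0484 -1.8778]
axes cols
 [[-0.0005 -0.9998 -0.0186]
 [ 0.0003 -0.0186  0.9998]
 [-1.      0.0005  0.0003]]
rotvec tool [ 0.0006  0.0003 -0.0005]
 then offset in new frame [ 0.0678 -0.0006 -0.0026]
rotvec tool [-3.141   0.0007  0.0005]
 then offset in new frame [0.0678 0.0006 0.0026]
offset now [ 0.0678 -0.0007 -0.0026]
```

View pics/scene2.png

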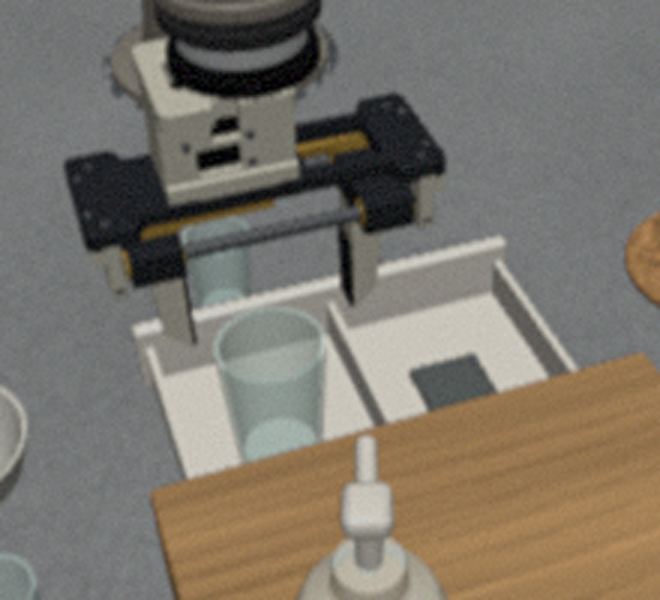

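View pics/top2.png

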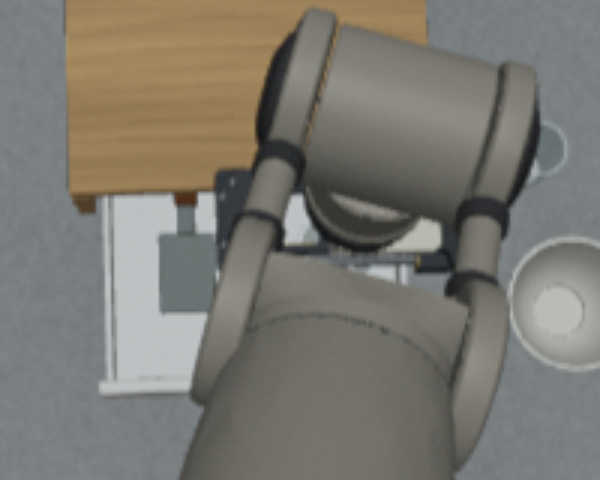

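Scene crop: the tips (192,340) and (362,300) straddle the rim, which is centred at about (270,345), with clearance on both sides. I descend and close.

apply_moves --deltas '[{"hand": 0.0918,"offset": [0.025,-0.001,-0.0025],"dr": [0,0,0]},{"hand": 0.0918,"offset": [0.025,0,0],"dr": [0,0,0]},{"hand": 0.0918,"offset": [0.018,0,0],"dr": [0,0,0]},{"hand": 0.0918,"offset": [0,0,0],"dr": [0,0,0]},{"hand": 0.08,"offset": [0,0,0],"dr": [0,0,0]}]' --newtons 15

```text
t: 3.62
tool_pos: [0.5353, -0.0815, 0.0851]
tcp_rot: [-0.496, 0.505, -0.495, -0.504]
force: [0.6, -0.4, 0.7]
gripper_width: 0.0858
```

apply_moves --deltas '[{"hand": 0.072,"offset": [0,0,0],"dr": [0,0,0]},{"hand": 0.06,"offset": [0,0,0],"dr": [0,0,0]},{"hand": 0.05,"offset": [0,0,0],"dr": [0,0,0]},{"hand": 0.05,"offset": [0,0,0],"dr": [0,0,0]},{"hand": 0.05,"offset": [0,0,0],"dr": [0,0,0]}]' --newtons 15

```text
t: 4.25
tool_pos: [0.5349, -0.0813, 0.0845]
tcp_rot: [-0.496, 0.505, -0.495, -0.504]
force: [0.4, 1.5, 5.4]
gripper_width: 0.0675
```

apply_moves --deltas '[{"hand": 0.05,"offset": [0,0,0],"dr": [0,0,0]},{"hand": 0.05,"offset": [-0.005,0,0],"dr": [0,0,0]},{"hand": 0.05,"offset": [-0.01,0,0],"dr": [0,0,0]},{"hand": 0.05,"offset": [-0.015,0,0],"dr": [0,0,0]},{"hand": 0.05,"offset": [0,0,0],"dr": [0,0,0]}]' --newtons 20

```text
t: 4.88
tool_pos: [0.5354, -0.0816, 0.1153]
tcp_rot: [-0.496, 0.506, -0.495, -0.504]
force: [0.9, -0.9, -2.6]
gripper_width: 0.067
```

Run:
```python
from h import *
rep()
t=read_camera("scene");a=t["frame"][100:300,180:400,::-1];cv2.imwrite("pics/scene3.png",cv2.resize(a,None,fx=3,fy=3,interpolation=cv2.INTER_CUBIC))
```

```text
t 4.875 p [ 0.5354 -0.0816  0.1153] w 0.06696755039226808 F [ 0.9243 -0.875  -2.6067] j [-0.2928  0.5163  1.6614  0.0001  0.9607 -1.8819]
axes cols
 [[ 0.0031 -0.9998 -0.0182]
 [-0.0009 -0.0182  0.9998]
 [-1.     -0.0031 -0.0009]]
```

View pics/scene3.png

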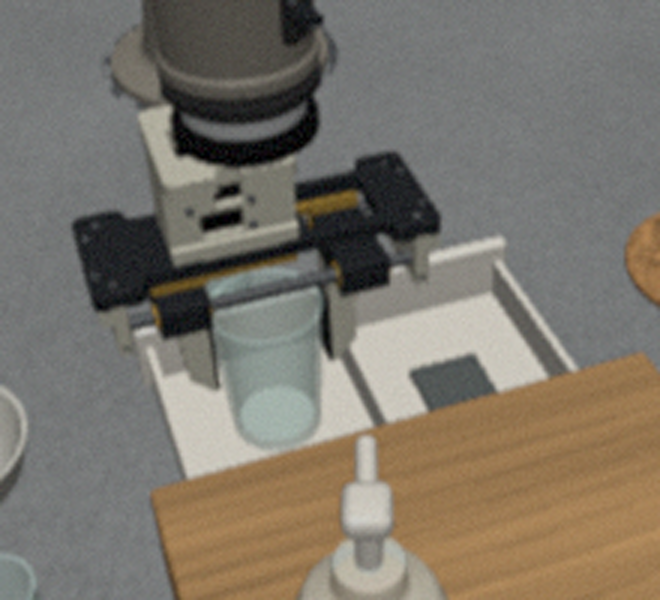

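The cup is off the tray floor, held upright, and the wrist force shows its weight (-2.6 N). I lift higher and carry it to the mat.

apply_moves --deltas '[{"hand": 0.05,"offset": [-0.02,0,0],"dr": [0,0,0]},{"hand": 0.05,"offset": [-0.03,0,0],"dr": [0,0,0]},{"hand": 0.05,"offset": [-0.025,0,0],"dr": [0,0,0]},{"hand": 0.05,"offset": [-0.005,0.002,0.01],"dr": [0,0,0]},{"hand": 0.05,"offset": [0,0.005,0.025],"dr": [0,0,0]}]'

```text
t: 5.55
tool_pos: [0.5264, -0.0462, 0.1931]
tcp_rot: [0.496, -0.504, 0.496, 0.504]
force: [0.1, -0.1, -3.2]
gripper_width: 0.067
```

apply_moves --deltas '[{"hand": 0.05,"offset": [0,0.008,0.04],"dr": [0,0,0]},{"hand": 0.05,"offset": [0,0.008,0.04],"dr": [0,0,0]},{"hand": 0.05,"offset": [0,0.008,0.04],"dr": [0,0,0]},{"hand": 0.05,"offset": [0,0.008,0.04],"dr": [0,0,0]},{"hand": 0.05,"offset": [0,0.008,0.04],"dr": [0,0,0]}]'

```text
t: 6.18
tool_pos: [0.4817, 0.1545, 0.1924]
tcp_rot: [0.495, -0.504, 0.496, 0.505]
force: [0.6, 0.1, -2.4]
gripper_width: 0.067
```

apply_moves --deltas '[{"hand": 0.05,"offset": [0,0.008,0.04],"dr": [0,0,0]},{"hand": 0.05,"offset": [0,0.008,0.04],"dr": [0,0,0]},{"hand": 0.05,"offset": [0,0.007,0.035],"dr": [0,0,0]},{"hand": 0.05,"offset": [0,0.004,0.02],"dr": [0,0,0]},{"hand": 0.05,"offset": [0,0,0],"dr": [0,0,0]}]'

```text
t: 6.8
tool_pos: [0.4522, 0.2885, 0.1923]
tcp_rot: [0.494, -0.505, 0.496, 0.506]
force: [0.5, 0.2, -2.5]
gripper_width: 0.067
```

Run:
```python
from h import *
rep([.4545,.292,.12],.018)
t=read_camera("scene");a=t["frame"][50:250,300:520,::-1];cv2.imwrite("pics/scene4.png",cv2.resize(a,None,fx=3,fy=3,interpolation=cv2.INTER_CUBIC))
t=read_camera("top");cv2.imwrite("pics/top4.png",t["frame"][:,:,::-1])
```

```text
t 6.8 p [0.4522 0.2885 0.1923] w 0.06700218096903542 F [ 0.5399  0.1522 -2.5234] j [ 0.4248  0.4183  1.581   0.0003  1.1447 -1.167 ]
axes cols
 [[-0.0023 -0.9998 -0.0209]
 [-0.0007 -0.0209  0.9998]
 [-1.      0.0023 -0.0007]]
rotvec tool [ 0.0029 -0.0007 -0.0023]
 then offset in new frame [ 0.0723 -0.0024  0.0035]
rotvec tool [-3.1387  0.0036 -0.0011]
 then offset in new frame [ 0.0723  0.0024 -0.0035]
offset now [ 0.0723 -0.0026  0.0035]
```

View pics/scene4.png

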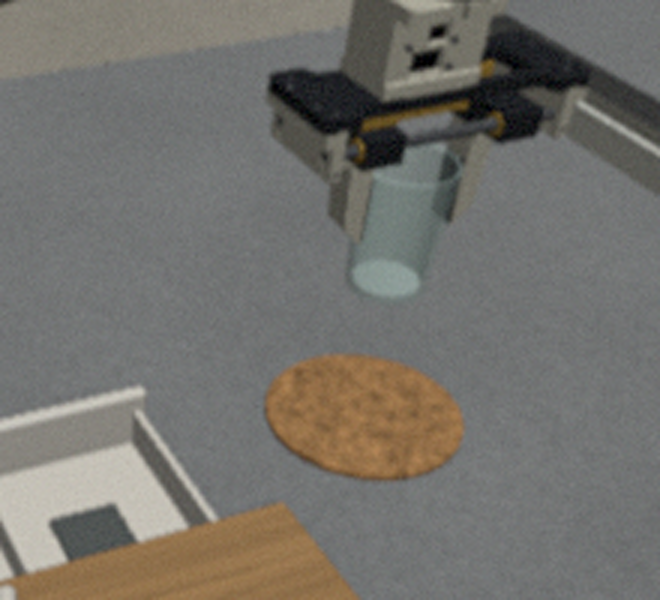

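Run:
```python
from h import *
t=read_camera("scene")
f=lambda x,y:(300+x/3,50+y/3)
print(onz(t,*f(385,279),.124),onz(t,*f(417,164),.2145))
```

```text
[0.45293723 0.28912918 0.124     ] [0.4573489  0.29123631 0.2145    ]
```

The cup is upright (rim and foot axes agree to 4 mm, as they did in the tray) and 3–4 mm short of the mat centre. I correct that and lower.

apply_moves --deltas '[{"hand": 0.05,"offset": [0.02,-0.0025,0.0035],"dr": [0,0,0]},{"hand": 0.05,"offset": [0.035,0,0],"dr": [0,0,0]},{"hand": 0.05,"offset": [0.03,0,0],"dr": [0,0,0]},{"hand": 0.05,"offset": [0.018,0,0],"dr": [0,0,0]},{"hand": 0.05,"offset": [0,0,0],"dr": [0,0,0]}]'

```text
t: 7.58
tool_pos: [0.4555, 0.2896, 0.0894]
tcp_rot: [0.495, -0.504, 0.497, 0.505]
force: [-0.5, -0.7, -1.9]
gripper_width: 0.0667
```

apply_moves --deltas '[{"hand": 0.05,"offset": [0.004,0,0],"dr": [0,0,0]},{"hand": 0.05,"offset": [0.003,0,0],"dr": [0,0,0]},{"hand": 0.05,"offset": [0.002,0,0],"dr": [0,0,0]},{"hand": 0.05,"offset": [0,0,0],"dr": [0,0,0]}]'

```text
t: 8.07
tool_pos: [0.4562, 0.2909, 0.0819]
tcp_rot: [-0.496, 0.505, -0.495, -0.505]
force: [0.2, -0.2, -2.9]
gripper_width: 0.0671
```

apply_moves --deltas '[{"hand": 0.05,"offset": [0.001,0,0.001],"dr": [0,0,0]},{"hand": 0.05,"offset": [0.001,0,0],"dr": [0,0,0]},{"hand": 0.05,"offset": [0,0,0],"dr": [0,0,0]}]'

```text
t: 8.45
tool_pos: [0.4561, 0.2919, 0.0797]
tcp_rot: [0.495, -0.505, 0.495, 0.505]
force: [0.1, 0.1, -2.4]
gripper_width: 0.0671
```

Run:
```python
from h import *
rep([.4545,.292,.0785],.018)
t=read_camera("scene");a=t["frame"][80:250,320:520,::-1];cv2.imwrite("pics/scene5.png",cv2.resize(a,None,fx=3.5,fy=3.5,interpolation=cv2.INTER_CUBIC))
```

```text
t 8.45 p [0.4561 0.2919 0.0797] w 0.06709005009839461 F [ 0.1329  0.1193 -2.4251] j [ 0.4277  0.5679  1.6906  0.0001  0.8832 -1.1615]
axes cols
 [[-0.0001 -0.9998 -0.0184]
 [ 0.     -0.0184  0.9998]
 [-1.      0.0001  0.    ]]
rotvec tool [ 0.0004  0.     -0.0001]
 then offset in new frame [0.0012 0.0016 0.0002]
rotvec tool [-3.1412  0.0002  0.    ]
 then offset in new frame [ 0.0012 -0.0016 -0.0002]
offset now [0.0012 0.0016 0.0002]
```

View pics/scene5.png

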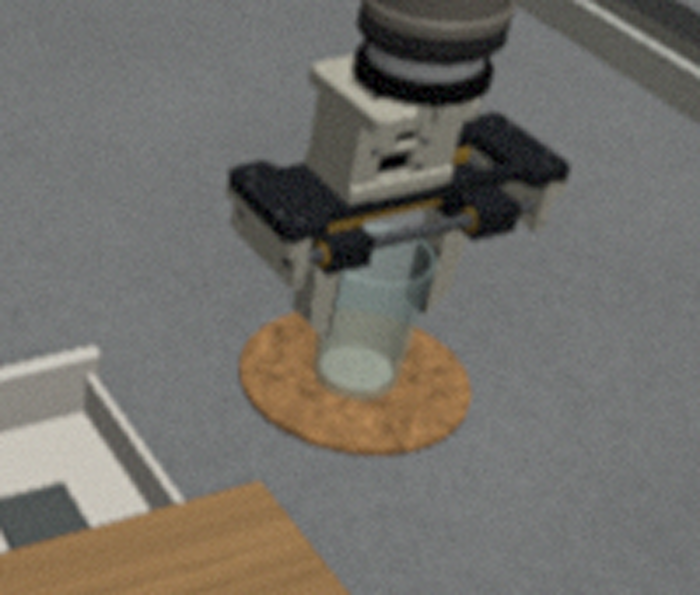

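The foot, at about (357,372), is over the middle of the mat, whose centre is (355,383). It hangs just above the cork and there is no contact force yet. I lower in 1 mm steps.

apply_moves --deltas '[{"hand": 0.05,"offset": [0.001,0.001,0],"dr": [0,0,0]},{"hand": 0.05,"offset": [0.0005,0,0],"dr": [0,0,0]},{"hand": 0.05,"offset": [0,0,0],"dr": [0,0,0]}]'

```text
t: 8.88
tool_pos: [0.4553, 0.2919, 0.0786]
tcp_rot: [-0.496, 0.505, -0.495, -0.504]
force: [-1.4, 0.0, 3.0]
gripper_width: 0.0668
```

apply_moves --deltas '[{"hand": 0.05,"offset": [0.0005,0,0],"dr": [0,0,0]},{"hand": 0.05,"offset": [0,0,0],"dr": [0,0,0]}]'

```text
t: 9.12
tool_pos: [0.4554, 0.292, 0.0786]
tcp_rot: [-0.496, 0.505, -0.495, -0.504]
force: [-3.0, -0.4, 6.3]
gripper_width: 0.0669
```

Contact (+6 N up). I open gently and go up.

apply_moves --deltas '[{"hand": 0.068,"offset": [0,0,0],"dr": [0,0,0]},{"hand": 0.075,"offset": [0,0,0],"dr": [0,0,0]},{"hand": 0.0918,"offset": [0,0,0],"dr": [0,0,0]},{"hand": 0.0918,"offset": [0,0,0],"dr": [0,0,0]},{"hand": 0.0918,"offset": [0,0,0],"dr": [0,0,0]}]'

```text
t: 9.75
tool_pos: [0.4551, 0.2918, 0.0776]
tcp_rot: [0.495, -0.504, 0.495, 0.505]
force: [-0.0, -0.6, 0.4]
gripper_width: 0.0915
```

apply_moves --deltas '[{"hand": 0.0918,"offset": [-0.01,0,0],"dr": [0,0,0]},{"hand": 0.0918,"offset": [-0.03,0,0],"dr": [0,0,0]},{"hand": 0.0918,"offset": [-0.04,0,0],"dr": [0,0,0]},{"hand": 0.0918,"offset": [-0.03,0,0],"dr": [0,0,0]},{"hand": 0.0918,"offset": [0,0,0],"dr": [0,0,0]}]'

```text
t: 10.38
tool_pos: [0.4564, 0.2924, 0.1908]
tcp_rot: [-0.497, 0.505, -0.493, -0.504]
force: [-0.8, -1.0, -0.6]
gripper_width: 0.0916
```

Run:
```python
from h import *
rep([.375,.03,.18],.018)
t=read_camera("scene");cv2.imwrite("pics/scene6.png",t["frame"][:,:,::-1])
```

```text
t 10.375 p [0.4564 0.2924 0.1908] w 0.091586198099842 F [-0.8326 -0.9998 -0.608 ] j [ 0.4283  0.4254  1.5741  0.0001  1.1359 -1.1607]
axes cols
 [[ 0.0056 -0.9998 -0.0182]
 [ 0.0026 -0.0182  0.9998]
 [-1.     -0.0057  0.0025]]
rotvec tool [0.0002 0.0025 0.0057]
 then offset in new frame [ 0.0108  0.0861 -0.2609]
rotvec tool [-3.1413 -0.0089  0.004 ]
 then offset in new frame [ 0.0108 -0.0861  0.2609]
offset now [ 0.0097  0.0862 -0.2609]
```

View pics/scene6.png

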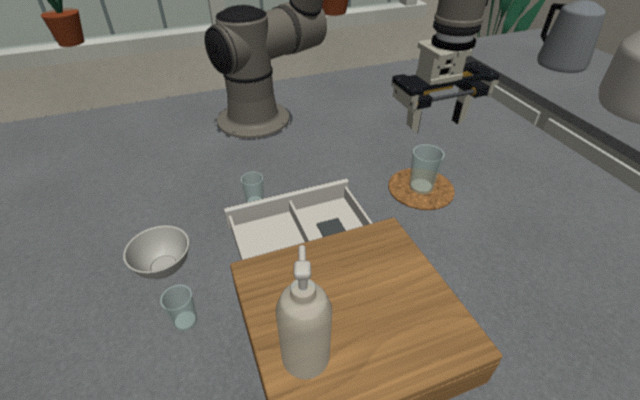

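The cup stands upright on the middle of the mat, at about (425,185). I close the fingers and move to the front of the panel, left of centre to stay away from the small glass.

apply_moves --deltas '[{"hand": 0.06,"offset": [0,0.01,-0.03],"dr": [0,0,0]},{"hand": 0.03,"offset": [0,0.016,-0.05],"dr": [0,0,0]},{"hand": 0,"offset": [0,0.016,-0.05],"dr": [0,0,0]},{"hand": 0,"offset": [0,0.016,-0.05],"dr": [0,0,0]},{"hand": 0,"offset": [0,0.016,-0.05],"dr": [0,0,0]}]'

```text
t: 11.05
tool_pos: [0.384, 0.0592, 0.1868]
tcp_rot: [0.495, -0.504, 0.496, 0.505]
force: [1.5, -0.4, 1.2]
gripper_width: 0.0462
```

apply_moves --deltas '[{"hand": 0,"offset": [0.02,0.006,-0.01],"dr": [0,0,0]},{"hand": 0,"offset": [0.03,0,0],"dr": [0,0,0]},{"hand": 0,"offset": [0,0,0],"dr": [0,0,0]}]'

```text
t: 11.42
tool_pos: [0.3775, 0.0503, 0.1359]
tcp_rot: [0.494, -0.503, 0.497, 0.506]
force: [0.5, 0.9, -0.5]
gripper_width: 0.0165
```

Run:
```python
from h import *
rep([.385,.05,.055],.018)
t=read_camera("scene");cv2.imwrite("pics/scene7.png",t["frame"][:,:,::-1])
```

```text
t 11.425 p [0.3775 0.0503 0.1359] w 0.016488634151442045 F [ 0.4927  0.9467 -0.5087] j [-0.0696  0.2405  2.0516  0.0001  0.8556 -1.658 ]
axes cols
 [[-0.0061 -0.9998 -0.0175]
 [ 0.0005 -0.0175  0.9998]
 [-1.      0.0061  0.0006]]
rotvec tool [-0.0005  0.0006 -0.0061]
 then offset in new frame [ 0.0809 -0.0075 -0.0004]
rotvec tool [ 3.1411 -0.0096 -0.001 ]
 then offset in new frame [0.0809 0.0075 0.0004]
offset now [ 0.0808 -0.008  -0.0005]
```

View pics/scene7.png

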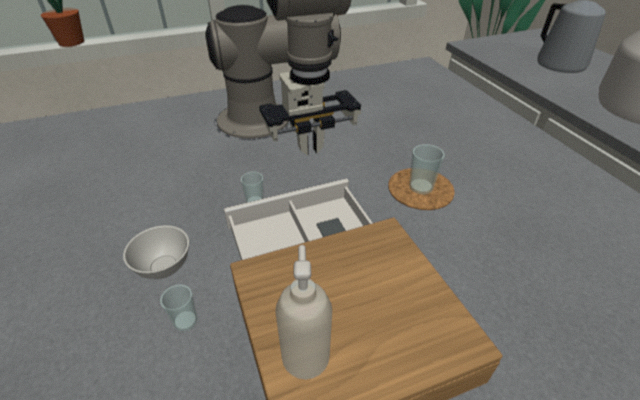

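The fingers (310,145) are in front of the panel and clear of the small glass at (252,187). I go down to push height.

apply_moves --deltas '[{"hand": 0,"offset": [0.025,0,0],"dr": [0,0,0]},{"hand": 0,"offset": [0.035,0,0],"dr": [0,0,0]},{"hand": 0,"offset": [0.021,0,0],"dr": [0,0,0]},{"hand": 0,"offset": [0,-0.01,0],"dr": [0,0,0]},{"hand": 0,"offset": [0,-0.01,0],"dr": [0,0,0]}]'

```text
t: 12.1
tool_pos: [0.4014, 0.0509, 0.0578]
tcp_rot: [-0.496, 0.505, -0.495, -0.504]
force: [-0.3, 0.9, 0.6]
gripper_width: 0.0006
```

apply_moves --deltas '[{"hand": 0,"offset": [0,-0.01,0],"dr": [0,0,0]},{"hand": 0,"offset": [0,-0.01,0],"dr": [0,0,0]},{"hand": 0,"offset": [0,-0.01,0],"dr": [0,0,0]},{"hand": 0,"offset": [0,-0.01,0],"dr": [0,0,0]}]'

```text
t: 12.6
tool_pos: [0.4399, 0.0515, 0.0568]
tcp_rot: [0.495, -0.504, 0.495, 0.505]
force: [-2.5, 0.5, 1.2]
gripper_width: 0.0002
```

Run:
```python
from h import *
rep([.57,.05,.055],.018)
t=read_camera("scene");cv2.imwrite("pics/scene8.png",t["frame"][:,:,::-1])
```

```text
t 12.6 p [0.4399 0.0515 0.0568] w 0.000222221395101856 F [-2.5026  0.4788  1.1574] j [-0.0568  0.4756  1.9794  0.0002  0.687  -1.6459]
axes cols
 [[-0.0004 -0.9998 -0.0182]
 [ 0.0001 -0.0182  0.9998]
 [-1.      0.0004  0.0001]]
rotvec tool [ 0.0002  0.0001 -0.0004]
 then offset in new frame [ 0.0018 -0.13   -0.0039]
rotvec tool [-3.1414  0.0006  0.0002]
 then offset in new frame [0.0018 0.13   0.0039]
offset now [ 0.0017 -0.13   -0.0039]
```

View pics/scene8.png

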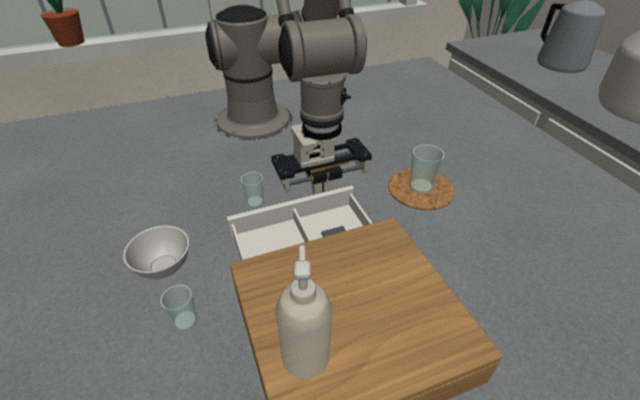

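The tray is moving (-2.5 N), and the gripper body will clear the shelf top by about 18 mm. I keep pushing.

apply_moves --deltas '[{"hand": 0,"offset": [0,-0.015,0],"dr": [0,0,0]},{"hand": 0,"offset": [0,-0.02,0],"dr": [0,0,0]},{"hand": 0,"offset": [0,-0.02,0],"dr": [0,0,0]},{"hand": 0,"offset": [0,-0.02,0],"dr": [0,0,0]},{"hand": 0,"offset": [0,-0.015,0],"dr": [0,0,0]}]'

```text
t: 13.28
tool_pos: [0.5299, 0.0534, 0.0564]
tcp_rot: [0.495, -0.504, 0.496, 0.505]
force: [-2.1, 2.0, 1.9]
gripper_width: 0.0006
```

apply_moves --deltas '[{"hand": 0,"offset": [0,-0.01,0],"dr": [0,0,0]},{"hand": 0,"offset": [0,-0.01,0],"dr": [0,0,0]},{"hand": 0,"offset": [0,-0.005,0],"dr": [0,0,0]},{"hand": 0,"offset": [0,0,0],"dr": [0,0,0]}]'

```text
t: 13.78
tool_pos: [0.5551, 0.0534, 0.0568]
tcp_rot: [-0.496, 0.505, -0.495, -0.504]
force: [0.8, -0.4, 0.1]
gripper_width: 0.0004
```

Run:
```python
from h import *
rep([.5705,.05,.055],.018)
t=read_camera("scene");a=t["frame"][130:300,200:420,::-1];cv2.imwrite("pics/scene9.png",cv2.resize(a,None,fx=3.5,fy=3.5,interpolation=cv2.INTER_CUBIC))
```

```text
t 13.775 p [0.5551 0.0534 0.0568] w 0.0004421591248483982 F [ 0.8246 -0.4037  0.0866] j [-0.0415  0.6239  1.6612 -0.0001  0.8551 -1.6303]
axes cols
 [[ 0.0013 -0.9998 -0.0181]
 [-0.0001 -0.0181  0.9998]
 [-1.     -0.0013 -0.0002]]
rotvec tool [ 0.0001 -0.0002  0.0013]
 then offset in new frame [ 0.0018 -0.0153 -0.0037]
rotvec tool [-3.1415 -0.002  -0.0003]
 then offset in new frame [0.0018 0.0153 0.0037]
offset now [ 0.0018 -0.0153 -0.0037]
```

View pics/scene9.png

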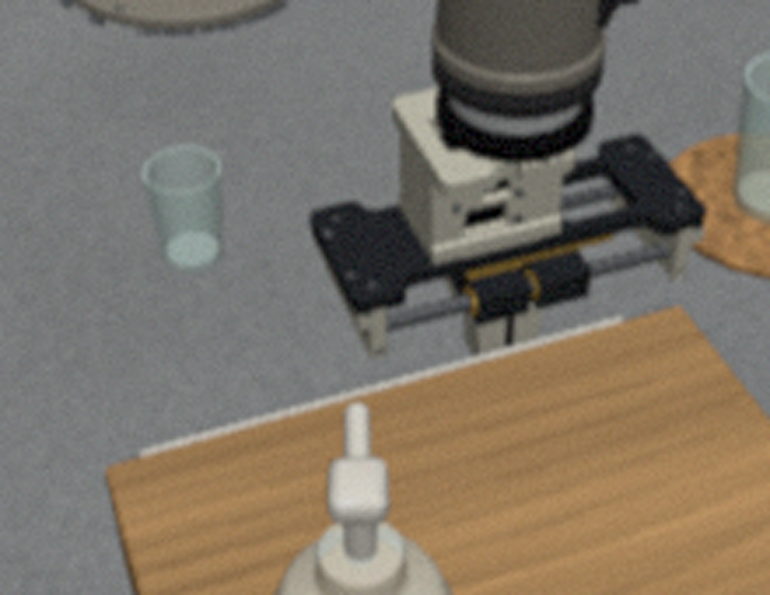

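The tray is nearly home, with a panel strip still showing along the shelf edge. I finish it slowly until the stop shows in the force.

apply_moves --deltas '[{"hand": 0,"offset": [0,-0.004,0],"dr": [0,0,0]},{"hand": 0,"offset": [0,-0.004,0],"dr": [0,0,0]},{"hand": 0,"offset": [0,-0.002,0],"dr": [0,0,0]},{"hand": 0,"offset": [0,0,0],"dr": [0,0,0]}]'

```text
t: 14.32
tool_pos: [0.5649, 0.0537, 0.0568]
tcp_rot: [-0.496, 0.505, -0.495, -0.504]
force: [-0.2, -0.1, -0.5]
gripper_width: 0.0003
```

apply_moves --deltas '[{"hand": 0,"offset": [0,-0.002,0],"dr": [0,0,0]},{"hand": 0,"offset": [0,-0.001,0],"dr": [0,0,0]},{"hand": 0,"offset": [0,-0.001,0],"dr": [0,0,0]},{"hand": 0,"offset": [0,0,0],"dr": [0,0,0]}]'

```text
t: 14.82
tool_pos: [0.5687, 0.0539, 0.0567]
tcp_rot: [-0.496, 0.505, -0.495, -0.504]
force: [-0.9, -0.6, 0.2]
gripper_width: 0.0007
```

apply_moves --deltas '[{"hand": 0,"offset": [0,-0.001,0],"dr": [0,0,0]},{"hand": 0,"offset": [0,-0.001,0],"dr": [0,0,0]},{"hand": 0,"offset": [0,0,0],"dr": [0,0,0]}]'

```text
t: 15.2
tool_pos: [0.5692, 0.0539, 0.0565]
tcp_rot: [0.495, -0.504, 0.496, 0.505]
force: [-6.1, -0.8, 3.8]
gripper_width: 0.0006
```

apply_moves --deltas '[{"hand": 0,"offset": [0,-0.001,0],"dr": [0,0,0]},{"hand": 0,"offset": [0,-0.001,0],"dr": [0,0,0]},{"hand": 0,"offset": [0,0,0],"dr": [0,0,0]}]'

```text
t: 15.58
tool_pos: [0.5693, 0.0539, 0.0565]
tcp_rot: [0.493, -0.503, 0.497, 0.507]
force: [-13.7, -2.1, 9.8]
gripper_width: 0.0005
```

The stop is reached: x holds at 0.569 (expected about 0.570) while the force climbs to 14 N. I back off, raise and look.

apply_moves --deltas '[{"hand": 0,"offset": [0,0.004,0],"dr": [0,0,0]},{"hand": 0,"offset": [0,0.03,0],"dr": [0,0,0]},{"hand": 0,"offset": [0,0.04,0],"dr": [0,0,0]},{"hand": 0,"offset": [-0.03,0.03,0],"dr": [0,0,0]},{"hand": 0,"offset": [-0.05,0.03,0.01],"dr": [0,0,0]}]'

```text
t: 16.2
tool_pos: [0.4372, 0.0612, 0.1367]
tcp_rot: [0.495, -0.504, 0.496, 0.505]
force: [1.8, 0.5, 1.0]
gripper_width: 0.0007
```

apply_moves --deltas '[{"hand": 0,"offset": [-0.05,0.02,0.04],"dr": [0,0,0]},{"hand": 0,"offset": [-0.03,0,0.06],"dr": [0,0,0]},{"hand": 0,"offset": [0,0,0.06],"dr": [0,0,0]},{"hand": 0,"offset": [0,0,0.04],"dr": [0,0,0]},{"hand": 0,"offset": [0,0,0],"dr": [0,0,0]}]'

```text
t: 16.82
tool_pos: [0.4163, 0.2567, 0.2114]
tcp_rot: [-0.495, 0.506, -0.494, -0.505]
force: [-0.2, -1.4, 0.4]
gripper_width: 0.0002
```

Run:
```python
from h import *
rep()
t=read_camera("scene");cv2.imwrite("pics/scene10.png",t["frame"][:,:,::-1])
t=read_camera("top");cv2.imwrite("pics/top10.png",t["frame"][:,:,::-1])
```

```text
t 16.825 p [0.4163 0.2567 0.2114] w 0.00016884829938747388 F [-0.1563 -1.436   0.3557] j [ 0.3954  0.314   1.6848  0.0005  1.1406 -1.1977]
axes cols
 [[ 0.0018 -0.9998 -0.022 ]
 [ 0.0013 -0.022   0.9998]
 [-1.     -0.0018  0.0012]]
```

View pics/scene10.png

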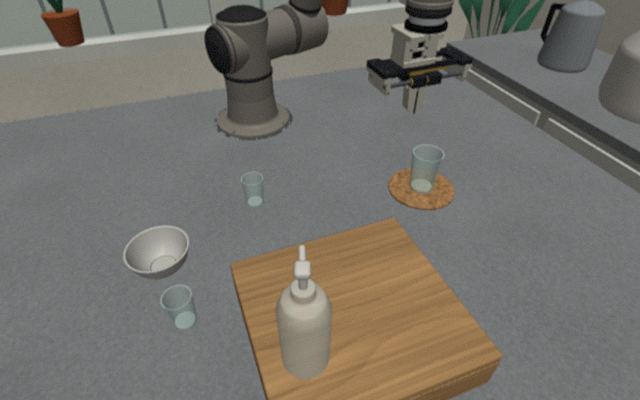

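View pics/top10.png

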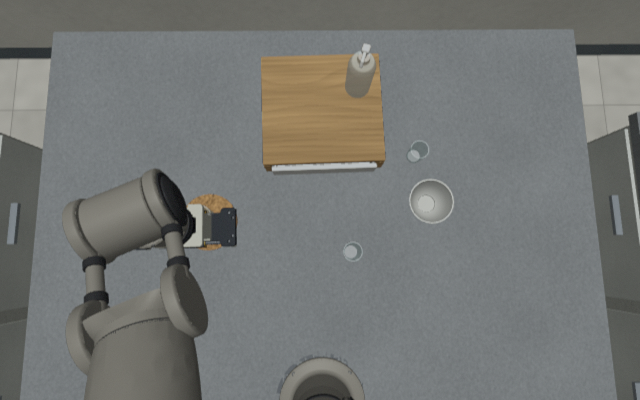

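The tray is flush, with only the panel strip showing at (272–377,167) in the top view. The cup foot, at about (422,187), is on the mat centre (421,188). The bowl and both decoys are where they were. The gripper is clear.

Run:
```python
from h import *
close_job()
```

```text
the job is handed in; nothing more can be done
```

The cup is out of the tray and standing upright on the mat, and the tray is pushed home under the shelf. I handed the job in at about 17 s of the 67 s allowed.

- **Cup:** I gripped it high across its sides at 15–20 N and lowered it onto the mat in small steps until I felt light contact (about 6 N). I opened the fingers only then. In the last scene picture its foot is within about a pixel of the mat centre.
- **Tray:** I pushed with closed fingers left of centre on the panel, to keep away from the small glass in front of it. At the end the tool held at x = 0.569 m while the force rose to 14 N. The stop was expected near 0.570 m.
- **Other things:** The bowl, the small glasses and the bottle look unmoved in the last pictures. The gripper was clear of everything, with its tips about 85 mm above the cup rim.

One check disagreed slightly: the scene view puts the cup's rim about 4 mm off its foot. It showed the same offset before I touched the cup, so I took it as measurement error, not tilt. I did not re-measure the cup from above at the end, because the arm hid the mat in the last top picture.

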